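# Make up a lock order from the stock carousel and the key machine's tray

### The arm

A 6-joint arm with a two-finger parallel gripper is mounted at the origin on the work surface. World frame = base frame: x ahead of the robot, y to its left, z up, the work surface at z = 0. Lengths are in mm, angles in degrees, forces in N, time in s.
With the tool pointing down it reaches from about 300 to 850 mm from the base axis. Payload 4.2 kg.
Tool frame: the origin (TCP) lies midway between the tips of the shut fingers; the grasp point (between the pads) lies 19 mm behind it; z points along the fingers, y is the line along which they close (so a half turn about z gives the same grasp; the last joint's range is limited). The gripper opens to 91 mm and grips with 3 to 60 N. Pads are 32 mm wide; open, the fingers measure 118 mm over their backs; the gripper's body (76 mm by 178 mm) begins 60 mm behind the grasp point.
Start: joints at [70.989, 18.312, 89.639, -0, 72.044, -1.146], TCP at [176.397, 547.291, 213.976] pointing down, gripper open.
Joint ranges: [-177.97, 177.97], [-48.28, 115.42], [12.27, 149.76], [-77.06, 257.06], [2.81, 150.46], [-146.56, 146.56]. Speed limits (degrees/s): [147.25, 147.25, 180, 180, 180, 180].

### API

Orientations are given as [roll, pitch, yaw] about the fixed x, y, z axes, in that order (R = Rz(yaw) Ry(pitch) Rx(roll)).
In Python, from workcell import env gives the robot as it stands.
- The arm moves only by the shell command python3 drive.py FILE [OPENING] [FORCE], which reads ROWS from the file FILE. ROWS is one flat JSON list of numbers that holds 1 to 8 rows one after another, with no inner brackets; each row has 6 numbers: dx, dy, dz in shares of the most that a row can go, 1 being 50 mm, then a rotation vector rx, ry, rz in degrees; each row shifts and turns the commanded pose from where the row before left it, along the tool's axes as they then stand; what a row does not reach is not made up. A row lasts 1/10 s, in which the tool goes at most 50 mm and 8.59 degrees, less where a joint would pass 70% of its speed; a pose out of reach is approached as far as the arm can. OPENING is the finger opening in mm, set as the command begins (- or left out keeps the last). The fingers move at their own pace and stop on an object; FORCE is the grip in N (left out, the last holds). Time passes only in rows, so rows that do not move let the fingers close. It prints the time, the measured TCP pose, the force, the opening and the grip force at its end. Input that does not fit is refused with a message, and nothing moves.
- env.state(): the state, without advancing time (a new reading comes with each control period).
- env.grab_frame(name): name is "side" or "top"; returns the picture (420x560x3 uint8, blue, green, red); there is no depth.
- env.camera_model(name): a dict with "fx", "fy", "cx", "cy" (pixels), "T" (4x4, takes a point from camera to world coordinates). Camera axes: x right, y up, looking along -z (the intrinsics and any distortion apply to the point x, -y, -z); pixel columns grow to the right and rows downward; lengths in mm; the calibration is good to about 2 mm. A picture is of the moment at which its call begins. camera_model takes no time and is no camera call.
- env.job_done(): hands the job in; it is judged then, once.
The state is a dict: "time_s": time; "qpos": joint angles; "qvel": joint speeds; "effort": joint torques, N m; "ee_pos": TCP position; "ee_rot": TCP orientation; "force": force on the tool from outside, world axes, zero at the start; "torque": the same for the moment, N m; "gripper_width": finger opening in mm; "gripper_force": force on a finger pad.
Only numpy, scipy, OpenCV 4.12 (cv2) and the standard library are available. Lean on these libraries where they do the work, as an engineer would, in place of code of your own. Each camera call takes 0.05 s, during which the arm holds its last target. There are 200 camera calls.

### The job

Make up the customer's order in the blue tote: bring each bay of the carousel that holds a brass padlock to the window by its black knob, and move every brass padlock into the tote, leaving the black padlocks in the carousel. Then turn the carousel until its yellow block stands squarely in the window, to close it, and only after that collect all the finished car keys from the machine's catch tray into the tote. Leave the jar and the can where they are.

Things in the scene. Friction and masses are not known exactly. Their poses are not given: they have to be found in the camera images.
- brass1: brass (yellow metal) padlock standing upright in a carousel bay: body 40 wide (its x, along the carousel's radius) by 22 thick (its y) by 34 high, steel shackle above it, 34 by 8, to 64 overall height; 0.18 kg; origin: centre of its underside, z up to the shackle. Two or three are present, each in its own bay; goes to the tote
- brass2: brass (yellow metal) padlock standing upright in a carousel bay: body 40 wide (its x, along the carousel's radius) by 22 thick (its y) by 34 high, steel shackle above it, 34 by 8, to 64 overall height; 0.18 kg; origin: centre of its underside, z up to the shackle. Two or three are present, each in its own bay; goes to the tote
- brass3: brass (yellow metal) padlock standing upright in a carousel bay: body 40 wide (its x, along the carousel's radius) by 22 thick (its y) by 34 high, steel shackle above it, 34 by 8, to 64 overall height; 0.18 kg; origin: centre of its underside, z up to the shackle. Two or three are present, each in its own bay; goes to the tote
- black1: black padlock standing upright in a carousel bay: body 40 wide (its x, along the carousel's radius) by 22 thick (its y) by 34 high, steel shackle above it, 34 by 8, to 64 overall height; 0.18 kg; origin: centre of its underside, z up to the shackle. Not wanted: stays in the carousel
- black2: black padlock standing upright in a carousel bay: body 40 wide (its x, along the carousel's radius) by 22 thick (its y) by 34 high, steel shackle above it, 34 by 8, to 64 overall height; 0.18 kg; origin: centre of its underside, z up to the shackle. Not wanted: stays in the carousel
- key1: finished car key lying flat in the catch tray: black head 55 long (its x) by 36 wide (its y) by 14 thick, grey and red buttons on top, and a steel blade 9 wide, 4 thick that sticks out 47 mm from the head's +x end, 5 mm above its underside; 45 g; origin: centre of the head's underside, z up. Two or three are present, about 100 mm apart
- key2: finished car key lying flat in the catch tray: black head 55 long (its x) by 36 wide (its y) by 14 thick, grey and red buttons on top, and a steel blade 9 wide, 4 thick that sticks out 47 mm from the head's +x end, 5 mm above its underside; 45 g; origin: centre of the head's underside, z up. Two or three are present, about 100 mm apart
- key3: finished car key lying flat in the catch tray: black head 55 long (its x) by 36 wide (its y) by 14 thick, grey and red buttons on top, and a steel blade 9 wide, 4 thick that sticks out 47 mm from the head's +x end, 5 mm above its underside; 45 g; origin: centre of the head's underside, z up. Two or three are present, about 100 mm apart
- tote: blue open tote fixed on the bench at the robot's left: 280 (its x) by 220 (its y) by 60 high, walls and floor 4 thick; origin at the centre of its underside
- machine: key cutting machine fixed at the robot's right, with a steel catch tray; the origin is under the centre of the tray, on the bench. Tray 380 (its x) by 200 (its y), rim 22 high, floor and walls 4. The machine's body, up to 310 high, stands from y = -115 on to -y (its own frame)
- carousel: grey turning disc, 306 diameter, floor 30 mm above the bench, six bays 60 degrees apart, dividers 22 high; padlocks stand 105 mm from its axis. Origin on the upright axis, 22 mm above the bench; its x points to the yellow bay. Turns without limit either way by its knob, takes about 0.06 N m, stays where left
- knob (a point): grip point of the black bar knob on top of the carousel, on its axis, 132 mm above the bench. The bar is 62 long, 13 thick and stands 110 to 150 mm above the bench; it lies along this frame's x, which points to the yellow bay (a yellow stroke on top marks that end). The carousel turns with it, counterclockwise seen from above as the yaw grows
- yellow_bay (a point): point in the middle of the yellow bay, 105 mm from the axis, 30 mm above the bench, turning with the carousel. A yellow block, part of the carousel, fills this bay: 70 wide, 75 deep, its top 90 mm above the bench
- window (a point): fixed point in the middle of the window, 105 mm from the axis on the robot's side, 30 mm above the bench. A fixed clear plate, 330 square, covers the carousel 102 to 106 mm above the bench on corner posts; its one window, 150 wide, runs from 45 mm before the axis to the front edge. Frame: -x points from the axis out through the window. A bay is open to above only here
- jar: closed glass jar, red cap, 60 diameter, 90 high; bystander, leave alone; origin under its centre
- can: can with a green label, 54 diameter, 110 high; bystander, leave alone; origin under its centre

How it is judged:
By the outcome, as a careful person would: the job done as asked, in the order asked, and still so for the second after the job is handed in, with the robot touching nothing.
Of brass1, brass2, brass3 only 2 to 3 are there at a start; the rules pass over those that are not, and their reading is None.
Of key1, key2, key3 only 2 to 3 are there at a start; the rules pass over those that are not, and their reading is None.
At some moment in a run one of key1, key2, key3 may be knocked a few centimetres aside while the robot is not near it.
Once in a run the grip may slacken for a moment while it holds something.
It also fails if it takes over 210 s, if anything falls off the work surface, if the arm or the gripper's body presses on something with over 40 N, if the wrist force passes 120 N, or if a joint passes its speed limit or range.

## Working session

There is one attempt and no reset: what is moved stays moved. The work goes in short steps, Python scripts to look and compute and a shell command to move; the robot and the scene stay as the last step left them, time stands still between calls to the robot, and variables do not carry over. Pictures are saved under pics/ and viewed, at most 14 in all, crops included, and the job is handed in when it is done.

```bash
ls; mkdir -p pics; python3 - <<'E'
from workcell import env
import cv2
for n in("top","side"):
    cv2.imwrite(f"pics/{n}0.png",env.grab_frame(n)); m=env.camera_model(n); print(n,m)
print(env.state())
E
```

```text
drive.py
pics
workcell.py
top {'fx': 386.8319276695743, 'fy': 386.8319276695743, 'cx': 284.5652607713701, 'cy': 210.3207474384079, 'T': array([[ 6.83878885e-03,  9.96861651e-01, -7.88674783e-02,
         4.97207590e+02],
       [-9.99949053e-01,  6.23172569e-03, -7.94081516e-03,
         2.52938362e+01],
       [-7.42441362e-03,  7.89177658e-02,  9.96853482e-01,
         1.01669938e+03],
       [ 0.00000000e+00,  0.00000000e+00,  0.00000000e+00,
         1.00000000e+00]])}
side {'fx': 397.25264736591964, 'fy': 397.25264736591964, 'cx': 282.46803939583685, 'cy': 205.95979800877834, 'T': array([[ 9.53197396e-01,  1.63711086e-01, -2.54191670e-01,
         3.36252769e+02],
       [-3.02348631e-01,  5.16601636e-01, -8.01066823e-01,
        -7.30829524e+02],
       [ 1.72312970e-04,  8.40429313e-01,  5.41921157e-01,
         6.15220389e+02],
       [ 0.00000000e+00,  0.00000000e+00,  0.00000000e+00,
         1.00000000e+00]])}
{'time_s': 0.1, 'qpos': array([ 7.09883358e+01,  1.83462387e+01,  8.96977756e+01,  5.33078367e-04,
        7.20404056e+01, -1.14462124e+00]), 'qvel': array([ 0.00990076, -0.08998116, -0.20536928, -0.01036974,  0.05486643,
       -0.04416985]), 'effort': array([ 1.52936009e-03, -4.13338172e+01, -2.32510829e+01,  7.28772813e-02,
        4.23133455e-02, -6.92840626e-05]), 'ee_pos': array([176.26269433, 546.87680836, 213.2328756 ]), 'ee_rot': array([-1.79915607e+02, -2.19314018e-03,  1.62132791e+02]), 'force': array([-0.98148153, -0.85411086,  0.08142513]), 'torque': array([-0.02368636, -0.0064088 ,  0.06408453]), 'gripper_force': 0.0, 'gripper_width': 91.02935271940544}
```
View pics/top0.png

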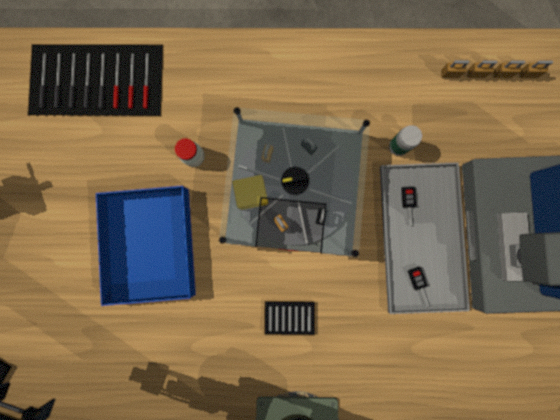

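View pics/side0.png

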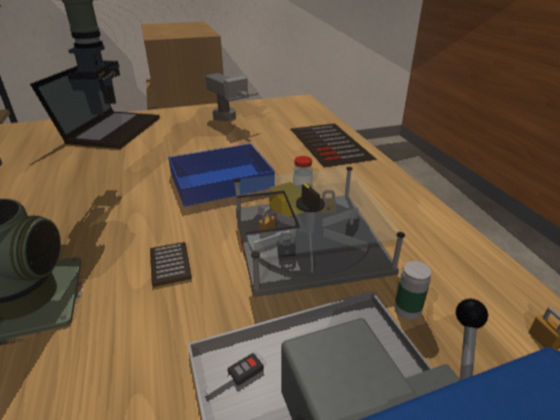

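The top view shows the carousel hub at about (295,180), the yellow block at (249,192) and a window edge that opens toward the robot. A brass lock stands at (281,223), and two keys lie at (409,197) and (418,279). The tote is at (146,245). I'll enlarge the carousel.

```bash
cat > h.py <<'E'
from workcell import env
import cv2, numpy as np
from scipy.spatial.transform import Rotation as R
def ray(n,u,v,z):
    m=env.camera_model(n); d=m["T"][:3,:3]@np.array([(u-m["cx"])/m["fx"],-(v-m["cy"])/m["fy"],-1]); o=m["T"][:3,3]
    return o+d*(z-o[2])/d[2]
def pix(n,p):
    m=env.camera_model(n); q=m["T"][:3,:3].T@(np.array(p,float)-m["T"][:3,3])
    return np.array([m["cx"]+m["fx"]*q[0]/-q[2], m["cy"]-m["fy"]*q[1]/-q[2]])
def blobs(img,lo,hi,box,amin=15):
    x0,y0,x1,y1=box; h=cv2.cvtColor(img[y0:y1,x0:x1],cv2.COLOR_BGR2HSV)
    k=cv2.inRange(h,np.array(lo),np.array(hi)); n,l,s,c=cv2.connectedComponentsWithStats(k)
    out=[]
    for i in range(1,n):
        if s[i,4]>=amin:
            p=np.argwhere(l==i)[:,::-1]+[x0,y0]; out.append((s[i,4],c[i]+[x0,y0],p))
    return sorted(out,key=lambda t:-t[0])
def tool(target,yaw=None):
    """target TCP -> delta in tool axes, tool-down"""
    s=env.state(); M=R.from_euler('xyz',s["ee_rot"],degrees=True)
    d=M.inv().apply(np.array(target)-s["ee_pos"]); r=None
    if yaw is not None:
        r=(M.inv()*R.from_euler('xyz',[180,0,yaw],degrees=True)).as_rotvec(degrees=True)
    return d.round(1), None if r is None else r.round(2)
E
python3 - <<'E'
from h import *
a=cv2.imread("pics/top0.png")
cv2.imwrite("pics/c0.png",cv2.resize(a[100:265,210:380],None,fx=3.5,fy=3.5,interpolation=cv2.INTER_CUBIC))
b=cv2.imread("pics/side0.png")
cv2.imwrite("pics/c1.png",cv2.resize(b[150:300,225:415],None,fx=4,fy=4,interpolation=cv2.INTER_CUBIC))
for nm,lo,hi,box,z in(("yellow",(22,90,60),(36,255,255),(225,110,370,255),90),("blue",(100,120,50),(130,255,255),(90,175,200,310),60)):
    for n,c,p in blobs(a,lo,hi,box)[:3]:
        r=cv2.minAreaRect(p.astype(np.float32)); print(nm,n,c,ray("top",*c,z),[ray("top",*q,z)[:2].round() for q in cv2.boxPoints(r)])
# posts of plate: (237,111),(366,123),(355,253),(222,240)
for q in((237,111),(366,123),(355,253),(222,240),(295,180)): print(q,ray("top",*q,106).round(), )
for q in ((382,165),(459,165),(467,310),(388,311)): print("tray",ray("top",*q,22).round())
E
```

```text
yellow 923 [249.93174431 191.97941495] [614.41271621 116.58014584  90.        ] [array([642., 162.]), array([659.,  88.]), array([586.,  72.]), array([569., 145.])]
yellow 47 [286.76595745 179.31914894] [645.76556774  27.86792453  90.        ] [array([648.,  41.]), array([654.,  17.]), array([644.,  14.]), array([638.,  38.])]
blue 10331 [144.84522311 245.3407221 ] [483.97594541 377.4207485   60.        ] [array([617., 509.]), array([633., 275.]), array([356., 251.]), array([340., 479.])]
(237, 111) [809. 149. 106.]
(366, 123) [ 781. -162.  106.]
(355, 253) [ 470. -133.  106.]
(222, 240) [498. 179. 106.]
(295, 180) [642.   8. 106.]
tray [ 696. -219.   22.]
tray [ 697. -419.   22.]
tray [ 327. -428.   22.]
tray [ 323. -229.   22.]
```

View pics/c0.png

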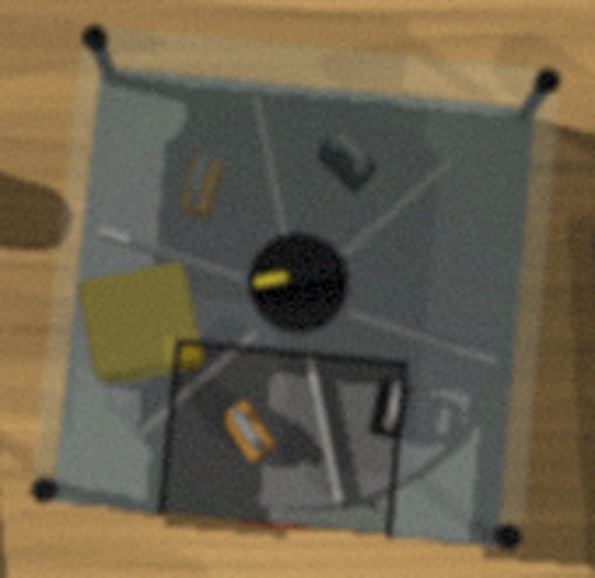

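View pics/c1.png

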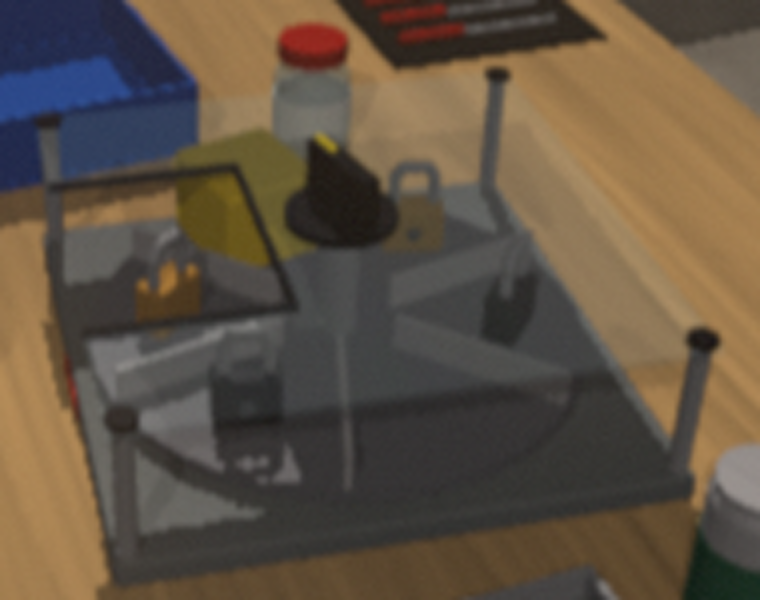

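The enlarged views show the carousel more clearly. Brass padlocks stand at crop (250,432), in the window, and at (200,185), upper left. Black ones are at (388,408) and (345,160), and the right bay is empty. So there are two brass padlocks and two keys. Next I'll measure the knob and tote more exactly.

```bash
cat > m.py <<'E'
from h import *
def knob(a=None):
    a=env.grab_frame("top") if a is None else a
    k=blobs(a,(0,0,0),(180,255,45),(275,160,315,202),60)
    s=blobs(a,(22,90,60),(36,255,255),(270,155,320,205),15)
    y=blobs(a,(22,90,60),(36,255,255),(215,100,375,262),150)
    return k,s,y
if __name__=="__main__":
    k,s,y=knob(cv2.imread("pics/top0.png"))
    for n,c,p in k[:2]:
        (u,v),r=cv2.minEnclosingCircle(np.vstack([p,s[0][2]]).astype(np.float32)); print("disc",n,(u,v),r,[ray("top",u,v,z).round(1) for z in(110,)])
    n,c,p=s[0]; e=cv2.boxPoints(cv2.minAreaRect(p.astype(np.float32))); print("stroke",n,ray("top",*c,150).round(1),[ray("top",*q,150)[:2].round(1) for q in e])
    print("yellow",ray("top",*y[0][1],90))
    b=cv2.imread("pics/side0.png")
    for n,c,p in blobs(b,(20,80,60),(38,255,255),(295,175,325,205),8)[:2]: print("side stroke",n,c,ray("side",*c,150).round(1))
    for q in((305,188),(318,196)): print(ray("side",*q,150).round(1))
    for z in (102,106,110): print(z, ray("side",310.5,201,z).round(1))
    # dark posts tops
    for q in((349,169),(400.5,235),(255.5,255),(237,181)): print("post side",ray("side",*q,110).round(0))
    for n in("top","side"): print(n,[pix(n,(640,8,z)).round(1) for z in(110,150)])
E
python3 m.py
```

```text
disc 550 (294.9161376953125, 180.24534606933594) 14.096223831176758 [array([640.5,   8.5, 110. ])]
stroke 47 [636.1  27.7 150. ] [array([638.2,  40. ]), array([644.1,  17.1]), array([634.4,  14.7]), array([628.5,  37.5])]
yellow [614.41271621 116.58014584  90.        ]
side stroke 82 [297.2804878  193.47560976] [602.4  -3.4 150. ]
side stroke 24 [306.125      185.41666667] [634.4  25.  150. ]
[627.7  14.5 150. ]
[643.1 -27.9 150. ]
102 [648.7  28.4 102. ]
106 [646.2  22.5 106. ]
110 [643.8  16.6 110. ]
post side [804. 139. 110.]
post side [ 776. -167.  110.]
post side [ 469. -138.  110.]
post side [497. 166. 110.]
top [array([295.1, 180.4]), array([295.5, 177.7])]
side [array([310.3, 203.1]), array([311. , 188.5])]
```

```bash
python3 -c "
from h import *
print(tool((640,8,200),103.3), env.state()['qpos'])"
```

```text
(array([-606.7, -370.6,   13.8]), array([-8.000e-02,  4.000e-02,  5.883e+01])) [ 7.09883358e+01  1.83462387e+01  8.96977756e+01  5.33078367e-04
  7.20404056e+01 -1.14462124e+00]
```

The rows are not in the units I measure in: shifts go in shares of 50 mm. I convert before sending: -38 mm is -0.76, -23 mm is -0.46.

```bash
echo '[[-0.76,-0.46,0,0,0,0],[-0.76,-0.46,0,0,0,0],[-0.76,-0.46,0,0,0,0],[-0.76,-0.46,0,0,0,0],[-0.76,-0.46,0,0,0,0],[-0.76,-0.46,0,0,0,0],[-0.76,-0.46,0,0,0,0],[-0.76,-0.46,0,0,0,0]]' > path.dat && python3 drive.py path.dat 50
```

```text
refused: ROWS must be one flat list, 6 numbers to a row, no inner brackets. Nothing was moved.
```

Refused on format, not on reach. It needs one flat list, 6 numbers to a row, no inner brackets.

```bash
echo '[-0.76,-0.46,0,0,0,0,-0.76,-0.46,0,0,0,0,-0.76,-0.46,0,0,0,0,-0.76,-0.46,0,0,0,0,-0.76,-0.46,0,0,0,0,-0.76,-0.46,0,0,0,0,-0.76,-0.46,0,0,0,0,-0.76,-0.46,0,0,0,0]' > path.dat && python3 drive.py path.dat 50; echo '[-0.76,-0.46,0,0,0,0,-0.76,-0.46,0,0,0,0,-0.76,-0.46,0,0,0,0,-0.76,-0.46,0,0,0,0,-0.76,-0.46,0,0,0,0,-0.76,-0.46,0,0,0,0,-0.76,-0.46,0,0,0,0,-0.76,-0.46,0,0,0,0]' > path.dat && python3 drive.py path.dat; echo '[0,0,0,0,0,8.5,0,0,0,0,0,8.5,0,0,0,0,0,8.5,0,0,0,0,0,8.5,0,0,0,0,0,8.5,0,0,0,0,0,8.5,0,0,0,0,0,8,0,0,0,0,0,0]' > path.dat && python3 drive.py path.dat; python3 -c "
from h import *
print(tool((640,8,119),103.3), env.state()['qpos'])"
```

```text
time_s: 0.9
ee_pos: [410.0, 277.3, 213.8]
ee_rot: [-180.0, -0.0, 162.1]
force: [0.6, 0.4, 0.7]
gripper_width: 50.2
gripper_force: 0.0
time_s: 1.7
ee_pos: [642.9, 8.9, 213.4]
ee_rot: [-180.0, -0.1, 162.1]
force: [1.5, -0.1, 0.3]
gripper_width: 50.1
gripper_force: 0.0
time_s: 2.5
ee_pos: [641.9, 10.5, 213.4]
ee_rot: [-179.9, -0.0, 103.2]
force: [-0.8, -0.2, -0.3]
gripper_width: 49.9
gripper_force: 0.0
(array([-2. , -2.4, 94.4]), array([-0.06, -0.02, -0.15])) [-9.05862790e-02  2.44786086e+01  8.01726154e+01  2.72497308e-03
  7.54097162e+01 -1.32426291e+01]
```

Scaled: 20 mm is 0.4, -2 mm is -0.04.

```bash
echo '[-0.04,-0.048,0.4,0,0,0,0,0,0.6,0,0,0,0,0,0.6,0,0,0,0,0,0.28,0,0,0,0,0,0,0,0,0,0,0,0,0,0,0]' > path.dat && python3 drive.py path.dat; echo '[0,0,0,0,0,0,0,0,0,0,0,0,0,0,0,0,0,0,0,0,0,0,0,0,0,0,0,0,0,0,0,0,0,0,0,0,0,0,0,0,0,0,0,0,0,0,0,0]' > path.dat && python3 drive.py path.dat 0 20; python3 -c "
from h import *
print(tool((640,8,119),114.8))"
```

```text
time_s: 3.1
ee_pos: [641.0, 8.1, 120.8]
ee_rot: [179.9, 0.0, 103.2]
force: [-0.1, -0.2, 0.3]
gripper_width: 50.3
gripper_force: 0.0
time_s: 3.9
ee_pos: [639.5, 7.7, 120.2]
ee_rot: [-179.9, 0.0, 103.1]
force: [-4.6, -2.5, 3.8]
gripper_width: 13.1
gripper_force: 20.0
(array([0.1, 0.6, 1.2]), array([ -0.09,  -0.  , -11.65]))
```

```bash
echo '[0,0,0,0,0,-3,0,0,0,0,0,-3,0,0,0,0,0,-3,0,0,0,0,0,-2.5,0,0,0,0,0,0,0,0,0,0,0,0]' > path.dat && python3 drive.py path.dat; echo '[0,0,0,0,0,0,0,0,0,0,0,0,0,0,0,0,0,0,0,0,0,0,0,0]' > path.dat && python3 drive.py path.dat 60; echo '[0,0,-0.6,0,0,0,0,0,-0.8,0,0,0,0,0,-0.4,0,0,0,0,0,0,0,0,0]' > path.dat && python3 drive.py path.dat; python3 -c "
from h import *
print(tool((535.5,17.7,200),174.7))"
```

```text
time_s: 4.5
ee_pos: [639.8, 7.8, 120.2]
ee_rot: [-179.9, -0.0, 114.6]
force: [-4.9, -2.2, 5.7]
gripper_width: 13.2
gripper_force: 20.0
time_s: 4.9
ee_pos: [640.6, 8.2, 119.7]
ee_rot: [180.0, -0.0, 114.6]
force: [0.7, -0.1, 0.6]
gripper_width: 41.8
gripper_force: 0.0
time_s: 5.3
ee_pos: [642.5, 8.1, 213.8]
ee_rot: [179.6, 0.2, 114.6]
force: [0.4, -0.2, 1.0]
gripper_width: 59.8
gripper_force: 0.0
(array([ 53.3, -93.3,  12.9]), array([  0.29,   0.39, -60.07]))
```

Scaled: 45 mm is 0.9, 2 mm is 0.04.

```bash
echo '[0.9,0.04,0,0,0,-7,0.9,0,0,0,0,-7.5,0.9,0,0,0,0,-7.5,0.9,0,0,0,0,-7.5,0.9,0,0,0,0,-7.5,0.9,0,0,0,0,-7.5,0,0,0,0,0,-7.5,0,0,0,0,0,-7.5]' > path.dat && python3 drive.py path.dat; python3 - <<'E'
from m import *
a=env.grab_frame("top"); b=env.grab_frame("side"); cv2.imwrite("pics/top1.png",a); cv2.imwrite("pics/side1.png",b)
cv2.imwrite("pics/c2.png",np.hstack([cv2.resize(a[100:265,210:380],(400,388)),cv2.resize(b[150:300,225:415],(400,388))]))
k,s,y=knob(a)
for n,c,p in y[:2]: print("yellow",n,ray("top",*c,90).round(1),[ray("top",*q,90)[:2].round(1) for q in cv2.boxPoints(cv2.minAreaRect(p.astype(np.float32)))])
for n,c,p in s[:1]: print("stroke",ray("top",*c,150))
for n,c,p in blobs(a,(8,110,90),(24,255,255),(262,203,325,248),10)[:3]: print("brass",n,c,ray("top",*c,64).round(1),[ray("top",*q,64)[:2].round(1) for q in cv2.boxPoints(cv2.minAreaRect(p.astype(np.float32)))])
print(env.state()["ee_pos"],env.state()["ee_rot"], pix("top",(535,18,64)))
E
```

```text
time_s: 6.1
ee_pos: [460.7, 202.2, 208.8]
ee_rot: [-180.0, -0.1, 174.6]
force: [-0.1, -0.0, 1.1]
gripper_width: 60.1
gripper_force: 0.0
yellow 908 [591.  108.7  90. ] [array([608.4, 157.9]), array([640.1,  89.4]), array([572.7,  58.4]), array([541.4, 126.6])]
stroke [632.27069076  26.29943072 150.        ]
brass 92 [288.89130435 225.18478261] [535.9  22.   64. ] [array([542.4,  42.7]), array([557.3,  28. ]), array([ 5.291e+02, -5.000e-01]), array([514.3,  14.2])]
brass 46 [263.86956522 208.2173913 ] [577.5  84.1  64. ] [array([565.6,  88.6]), array([590.4,  88.9]), array([590.5,  74. ]), array([565.7,  73.8])]
brass 12 [271.         206.41666667] [582.1  66.5  64. ] [array([590.5,  69.1]), array([590.6,  64.1]), array([573.2,  63.9]), array([573.2,  68.9])]
[461.67105929 201.72632556 208.78402822] [-1.79956946e+02 -9.52569353e-02  1.74162505e+02] [290.50409291 225.57132823]
```

View pics/c2.png

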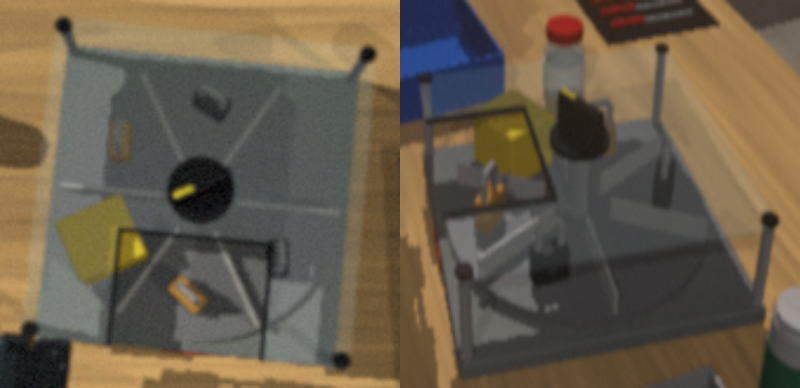

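The brass lock now stands in the window at crop (188,293). Its yaw is skewed, with the long axis near 45° in the world frame, so I'll grip across that with tool yaw 225.

```bash
python3 -c "
from h import *
print(tool((535.8,21.3,160),225))"; echo '[0,0,0,0,0,-8,0,0,0,0,0,-8,0,0,0,0,0,-8,0,0,0,0,0,-8,0,0,0,0,0,-8,0,0,0,0,0,-8,0,0,0,0,0,-2.4,0,0,0,0,0,0]' > path.dat && python3 drive.py path.dat 50; python3 -c "
from h import *
print(tool((535.8,21.3,160),225))"
```

```text
(array([ -92.2, -171.9,   48.8]), array([  0.  ,  -0.11, -50.84]))
time_s: 7.0
ee_pos: [462.5, 201.3, 209.0]
ee_rot: [180.0, -0.1, -135.7]
force: [0.9, 0.7, -0.5]
gripper_width: 50.1
gripper_force: 0.0
(array([  73.3, -180. ,   49. ]), array([ 0.04, -0.07, -0.66]))
```

```bash
echo '[0.3,-0.72,0,0,0,-0.6,0.3,-0.72,0,0,0,0,0.3,-0.72,0,0,0,0,0.3,-0.72,0.2,0,0,0,0.26,-0.72,0.4,0,0,0,0,0,0.38,0,0,0,0,0,0,0,0,0,0,0,0,0,0,0]' > path.dat && python3 drive.py path.dat; python3 -c "
from h import *
print(tool((535.8,21.3,67),225))"
```

```text
time_s: 7.8
ee_pos: [538.0, 22.8, 160.7]
ee_rot: [179.9, -0.0, -135.0]
force: [-0.2, -0.3, -0.1]
gripper_width: 49.9
gripper_force: 0.0
(array([ 2.6,  0.4, 93.7]), array([ 0.06, -0.04,  0.03]))
```

Scaled: 25 mm is 0.5, 20 mm is 0.4.

```bash
echo '[0.03,0,0.4,0,0,0,0,0,0.5,0,0,0,0,0,0.5,0,0,0,0,0,0.3,0,0,0,0,0,0.16,0,0,0,0,0,0,0,0,0]' > path.dat && python3 drive.py path.dat; echo '[0,0,0,0,0,0,0,0,0,0,0,0,0,0,0,0,0,0,0,0,0,0,0,0,0,0,0,0,0,0,0,0,0,0,0,0,0,0,0,0,0,0,0,0,0,0,0,0]' > path.dat && python3 drive.py path.dat 0 40;
```

```text
time_s: 8.4
ee_pos: [537.2, 22.4, 68.0]
ee_rot: [180.0, -0.0, -134.8]
force: [0.3, 0.0, 0.1]
gripper_width: 49.7
gripper_force: 0.0
time_s: 9.2
ee_pos: [537.3, 21.7, 68.1]
ee_rot: [180.0, 0.0, -134.9]
force: [-0.2, 0.8, 1.3]
gripper_width: 7.7
gripper_force: 40.0
```

Scaled: -30 mm is -0.6, -10 mm is -0.2.

```bash
echo '[0,0,-0.4,0,0,0,0,0,-0.6,0,0,0,0,0,-0.6,0,0,0,0,0,-0.6,0,0,0,0,0,-0.2,0,0,0,0,0,0,0,0,0]' > path.dat && python3 drive.py path.dat; python3 -c "
from h import *
print(tool((440,340,190)))"
```

```text
time_s: 9.8
ee_pos: [537.8, 21.7, 188.7]
ee_rot: [-179.9, 0.1, -134.9]
force: [0.1, -0.5, -2.2]
gripper_width: 7.9
gripper_force: 40.0
(array([-156.6,  293.9,   -1.5]), None)
```

```bash
echo '[-0.38,0.72,0,0,0,0,-0.38,0.72,0,0,0,0,-0.38,0.72,0,0,0,0,-0.38,0.72,0,0,0,0,-0.4,0.74,0,0,0,0,-0.4,0.74,0,0,0,0,-0.4,0.74,0,0,0,0,-0.4,0.74,0,0,0,0]' > path.dat && python3 drive.py path.dat ; echo '[0,0,0.8,0,0,0,0,0,0.8,0,0,0,0,0,0.7,0,0,0,0,0,0.32,0,0,0,0,0,0.16,0,0,0,0,0,0.1,0,0,0,0,0,0,0,0,0,0,0,0,0,0,0]' > path.dat && python3 drive.py path.dat; python3 - <<'E'
from h import *
print(env.state()["force"])
a=env.grab_frame("top"); b=env.grab_frame("side")
cv2.imwrite("pics/c3.png",np.hstack([cv2.resize(a[160:330,70:240],(400,400)),cv2.resize(b[90:240,140:330],(500,400))])[:, :800])
E
```

```text
time_s: 10.6
ee_pos: [438.6, 339.0, 185.4]
ee_rot: [180.0, -0.2, -134.9]
force: [2.1, 0.4, -1.6]
gripper_width: 7.7
gripper_force: 40.0
time_s: 11.4
ee_pos: [440.9, 338.6, 44.6]
ee_rot: [-180.0, 0.1, -134.9]
force: [0.4, 0.4, -1.9]
gripper_width: 7.8
gripper_force: 40.0
[ 0.38108238  0.43827898 -1.88618716]
```

View pics/c3.png

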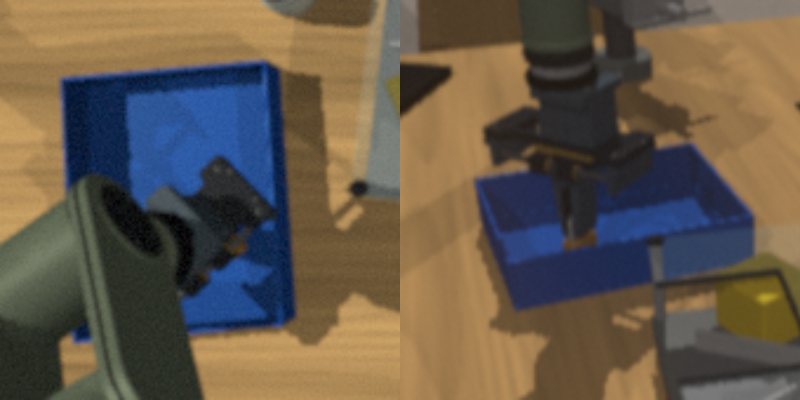

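The gripper holds the lock inside the tote, just above the floor. I'll lower it slightly and release it.

```bash
echo '[0,0,0.02,0,0,0,0,0,0.02,0,0,0,0,0,0,0,0,0]' > path.dat && python3 drive.py path.dat; echo '[0,0,0,0,0,0,0,0,0,0,0,0,0,0,0,0,0,0,0,0,0,0,0,0,0,0,0,0,0,0]' > path.dat && python3 drive.py path.dat 40; echo '[0,0,-0.4,0,0,0,0,0,-0.7,0,0,0,0,0,-0.8,0,0,0,0,0,-0.8,0,0,0,0,0,-0.5,0,0,0,0,0,0,0,0,0]' > path.dat && python3 drive.py path.dat; python3 -c "
from h import *
print(tool((640,8,204),114.6),env.state()['qpos'])"
```

```text
time_s: 11.8
ee_pos: [440.5, 338.4, 42.2]
ee_rot: [-180.0, 0.0, -134.9]
force: [0.3, -1.0, -0.4]
gripper_width: 8.1
gripper_force: 40.0
time_s: 12.3
ee_pos: [440.3, 338.3, 42.0]
ee_rot: [180.0, 0.0, -134.9]
force: [-0.3, -0.5, -0.0]
gripper_width: 39.8
gripper_force: 0.0
time_s: 12.9
ee_pos: [442.2, 339.6, 206.3]
ee_rot: [-179.9, 0.5, -134.9]
force: [0.7, 0.5, 0.0]
gripper_width: 40.0
gripper_force: 0.0
(array([  95.6, -374.2,    1.9]), array([  0.44,   0.41, 110.54])) [ 3.63438340e+01  1.67617289e+01  9.30504856e+01  4.05419728e-03
  6.96745180e+01 -9.87955797e+01]
```

Scaled: -41.5 mm is -0.83, 10.5 mm is 0.21.

```bash
echo '[0.21,-0.83,0,0,0,0,0.21,-0.83,0,0,0,0,0.21,-0.83,0,0,0,0,0.21,-0.83,0,0,0,0,0.21,-0.83,0,0,0,0,0.21,-0.83,0,0,0,0,0.21,-0.83,0,0,0,0,0.21,-0.83,0,0,0,0]' > path.dat && python3 drive.py path.dat; echo '[0.21,-0.83,0,0,0,0,0,0,0,0,0,8.5,0,0,0,0,0,8.5,0,0,0,0,0,8.5,0,0,0,0,0,8.5,0,0,0,0,0,8.5,0,0,0,0,0,8.5,0,0,0,0,0,8.5]' > path.dat && python3 drive.py path.dat; echo '[0,0,0,0,0,8.5,0,0,0,0,0,8.5,0,0,0,0,0,8.5,0,0,0,0,0,8.5,0,0,0,0,0,8.5,0,0,0,0,0,8.5,0,0,0,0,0,0,0,0,0,0,0,0]' > path.dat && python3 drive.py path.dat;python3 -c "
from h import *
print(tool((640,7.8,120),114.6))"
```

```text
time_s: 13.7
ee_pos: [616.4, 42.8, 200.4]
ee_rot: [179.9, -0.1, -134.9]
force: [0.6, -0.3, 0.5]
gripper_width: 40.1
gripper_force: 0.0
time_s: 14.5
ee_pos: [637.7, 7.8, 200.2]
ee_rot: [-180.0, -0.2, 165.3]
force: [0.2, -1.2, 0.2]
gripper_width: 39.9
gripper_force: 0.0
time_s: 15.3
ee_pos: [637.9, 7.8, 200.9]
ee_rot: [-179.9, -0.0, 114.8]
force: [-0.1, 0.4, 0.8]
gripper_width: 39.9
gripper_force: 0.0
(array([-0.9,  2. , 80.9]), array([-0.09, -0.05,  0.21]))
```

Grip, turn +85, regrip a half turn back, then +35.

Scaled: 30 mm is 0.6, 25 mm is 0.5.

```bash
echo '[-0.018,0.04,0.5,0,0,0.2,0,0,0.6,0,0,0,0,0,0.4,0,0,0,0,0,0.12,0,0,0,0,0,0,0,0,0,0,0,0,0,0,0]' > path.dat && python3 drive.py path.dat; echo '[0,0,0,0,0,0,0,0,0,0,0,0,0,0,0,0,0,0,0,0,0,0,0,0,0,0,0,0,0,0,0,0,0,0,0,0,0,0,0,0,0,0]' > path.dat && python3 drive.py path.dat 0 25; echo '[0,0,0,0,0,-3,0,0,0,0,0,-5,0,0,0,0,0,-6,0,0,0,0,0,-6,0,0,0,0,0,-6,0,0,0,0,0,-6,0,0,0,0,0,-6,0,0,0,0,0,-6]' > path.dat && python3 drive.py path.dat;echo '[0,0,0,0,0,-6,0,0,0,0,0,-6,0,0,0,0,0,-6,0,0,0,0,0,-6,0,0,0,0,0,-6,0,0,0,0,0,-4,0,0,0,0,0,-1,0,0,0,0,0,0]' > path.dat && python3 drive.py path.dat
```

```text
time_s: 15.9
ee_pos: [641.3, 7.8, 122.0]
ee_rot: [179.9, 0.0, 114.5]
force: [-0.3, -0.2, -0.1]
gripper_width: 39.9
gripper_force: 0.0
time_s: 16.6
ee_pos: [639.9, 7.5, 121.4]
ee_rot: [-179.9, 0.0, 114.4]
force: [-4.2, -2.4, 6.5]
gripper_width: 12.6
gripper_force: 25.0
time_s: 17.4
ee_pos: [641.0, 8.5, 121.5]
ee_rot: [179.9, 0.0, 158.7]
force: [-0.9, 2.0, 3.4]
gripper_width: 12.6
gripper_force: 25.0
time_s: 18.2
ee_pos: [641.1, 9.7, 121.4]
ee_rot: [179.9, 0.1, -166.6]
force: [-1.2, 5.8, 4.8]
gripper_width: 12.9
gripper_force: 25.0
```

Scaled: -30 mm is -0.6, -25 mm is -0.5.

```bash
echo '[0,0,0,0,0,0,0,0,0,0,0,0,0,0,0,0,0,0,0,0,-0.5,0,0,0,0,0,-0.6,0,0,0,0,0,0,0,0,8.5,0,0,0,0,0,8.5,0,0,0,0,0,8.5]' > path.dat && python3 drive.py path.dat 60; echo '[0,0,0,0,0,8.5,0,0,0,0,0,8.5,0,0,0,0,0,8.5,0,0,0,0,0,8.5,0,0,0,0,0,8.5,0,0,0,0,0,8.5,0,0,0,0,0,8.5,0,0,0,0,0,8.5]' > path.dat && python3 drive.py path.dat; echo '[0,0,0,0,0,8.5,0,0,0,0,0,8.5,0,0,0,0,0,8.5,0,0,0,0,0,8.5,0,0,0,0,0,8.5,0,0,0,0,0,8.5,0,0,0,0,0,8.5,0,0,0,0,0,8.5]' > path.dat && python3 drive.py path.dat; echo '[0,0,0,0,0,8.5,0,0,0,0,0,1,0,0,0,0,0,0,0,0,0,0,0,0]' > path.dat && python3 drive.py path.dat; python3 -c "
from h import *
print(tool((640,7.8,120),13.4),env.state()['qpos'][5])"
```

```text
time_s: 19.0
ee_pos: [640.8, 7.5, 176.0]
ee_rot: [180.0, 0.0, 167.6]
force: [-1.0, 0.6, 0.3]
gripper_width: 60.2
gripper_force: 0.0
time_s: 19.8
ee_pos: [640.7, 7.5, 175.7]
ee_rot: [180.0, 0.0, 99.6]
force: [0.8, 0.1, 0.3]
gripper_width: 60.2
gripper_force: 0.0
time_s: 20.6
ee_pos: [640.7, 7.5, 175.7]
ee_rot: [180.0, 0.0, 31.6]
force: [-1.8, -0.2, 0.4]
gripper_width: 60.1
gripper_force: 0.0
time_s: 21.0
ee_pos: [640.6, 7.7, 175.8]
ee_rot: [-180.0, -0.0, 22.5]
force: [0.0, -0.3, 1.1]
gripper_width: 60.0
gripper_force: 0.0
(array([-0.5, -0.3, 55.8]), array([-0.  , -0.  ,  9.14])) 67.11367982915937
```

Scaled: 25 mm is 0.5, 20 mm is 0.4.

```bash
echo '[0,0,0,0,0,6,0,0,0.4,0,0,3,0,0,0.5,0,0,0,0,0,0.18,0,0,0,0,0,0,0,0,0,0,0,0,0,0,0]' > path.dat && python3 drive.py path.dat; echo '[0,0,0,0,0,0,0,0,0,0,0,0,0,0,0,0,0,0,0,0,0,0,0,0,0,0,0,0,0,0,0,0,0,0,0,0,0,0,0,0,0,0,0,0,0,0,0,0]' > path.dat && python3 drive.py path.dat 0 25; echo '[0,0,0,0,0,-3,0,0,0,0,0,-6,0,0,0,0,0,-7,0,0,0,0,0,-7,0,0,0,0,0,-7,0,0,0,0,0,-7,0,0,0,0,0,-3,0,0,0,0,0,-1.4]' > path.dat && python3 drive.py path.dat; echo '[0,0,0,0,0,0,0,0,0,0,0,0]' > path.dat && python3 drive.py path.dat; echo '[0,0,0,0,0,0,0,0,0,0,0,0,0,0,0,0,0,0,0,0,-0.6,0,0,0,0,0,-0.6,0,0,0,0,0,-0.4,0,0,0,0,0,0,0,0,0]' > path.dat && python3 drive.py path.dat 60; python3 -c "
from h import *
print(tool((460,200,205)))"
```

```text
time_s: 21.6
ee_pos: [641.2, 7.8, 122.7]
ee_rot: [180.0, -0.1, 13.5]
force: [0.6, 0.1, 1.2]
gripper_width: 60.1
gripper_force: 0.0
time_s: 22.4
ee_pos: [640.2, 9.5, 122.0]
ee_rot: [-179.8, 0.0, 13.4]
force: [-1.1, 5.1, 0.6]
gripper_width: 13.0
gripper_force: 25.0
time_s: 23.2
ee_pos: [639.7, 10.1, 122.0]
ee_rot: [-179.8, -0.1, 54.9]
force: [-2.6, 7.0, 1.9]
gripper_width: 12.6
gripper_force: 25.0
time_s: 23.4
ee_pos: [639.7, 10.1, 122.0]
ee_rot: [-179.8, -0.1, 54.8]
force: [-1.9, 6.4, 0.7]
gripper_width: 13.3
gripper_force: 25.0
time_s: 24.1
ee_pos: [642.5, 7.5, 205.4]
ee_rot: [179.7, -0.2, 54.8]
force: [0.5, 0.8, 0.1]
gripper_width: 60.0
gripper_force: 0.0
(array([  52.2, -260.1,   -0.9]), None)
```

Scaled: -37 mm is -0.74, 7 mm is 0.14.

```bash
echo '[0.14,-0.74,0,0,0,0,0.14,-0.74,0,0,0,0,0.14,-0.74,0,0,0,0,0.14,-0.74,0,0,0,0,0.14,-0.74,0,0,0,0,0.14,-0.74,0,0,0,0,0.14,-0.74,0,0,0,0,0,0,0,0,0,0]' > path.dat && python3 drive.py path.dat; cat > v.py <<'E'
from m import *
import sys
t=sys.argv[1]
a=env.grab_frame("top"); b=env.grab_frame("side")
cv2.imwrite(f"pics/c{t}.png",np.hstack([cv2.resize(a[100:265,210:380],(400,388)),cv2.resize(b[150:300,225:415],(400,388))]))
k,s,y=knob(a)
for n,c,p in y[:2]: print("yellow",n,ray("top",*c,90).round(1),[ray("top",*q,90)[:2].round(1) for q in cv2.boxPoints(cv2.minAreaRect(p.astype(np.float32)))])
for n,c,p in s[:1]: print("stroke",ray("top",*c,150))
for n,c,p in blobs(a,(8,110,90),(24,255,255),(262,203,325,248),10)[:3]: print("brass",n,c,ray("top",*c,64).round(1),[ray("top",*q,64)[:2].round(1) for q in cv2.boxPoints(cv2.minAreaRect(p.astype(np.float32)))])
E
python3 v.py 4
```

```text
time_s: 24.9
ee_pos: [453.5, 198.7, 200.7]
ee_rot: [-179.8, 0.1, 55.1]
force: [-0.3, 0.5, 0.4]
gripper_width: 60.2
gripper_force: 0.0
yellow 923 [573.5 -80.8  90. ] [array([565. , -28.1]), array([625.4, -70. ]), array([ 581.8, -132.2]), array([521.8, -90.2])]
stroke [629.44809508  -6.57475652 150.        ]
brass 128 [319.671875  211.4296875] [570.4 -53.8  64. ] [array([564.7, -31. ]), array([595.5, -49.2]), array([578.8, -77.2]), array([548.1, -58.9])]
brass 97 [289.84536082 225.83505155] [534.3  19.6  64. ] [array([535.8,  42.4]), array([553.7,   7. ]), array([534.1,  -2.9]), array([516.1,  32.4])]
```

View pics/c4.png

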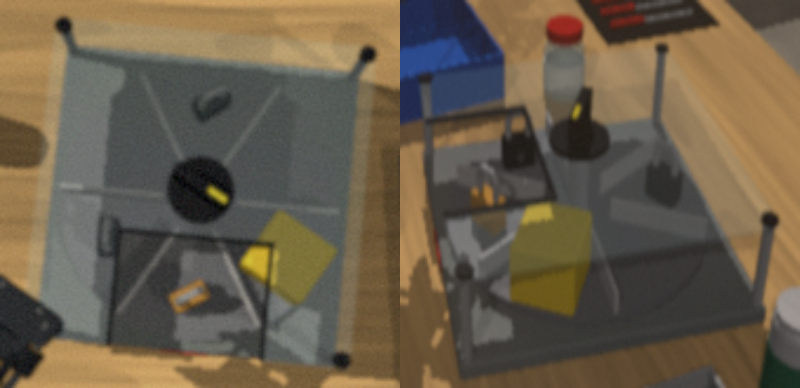

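The second brass lock is in the window at crop (189,297), with its long axis at −63°. I'll use tool yaw 117 and grip the shackle slightly higher, so the body clears the knob.

```bash
echo '[0,0,0,0,0,-8,0,0,0,0,0,-8,0,0,0,0,0,-8,0,0,0,0,0,-8,0,0,0,0,0,-8,0,0,0,0,0,-8,0,0,0,0,0,-8,0,0,0,0,0,-6]' > path.dat && python3 drive.py path.dat 44; python3 -c "
from h import *
print(tool((535,19.9,170),116.8))"
```

```text
time_s: 25.8
ee_pos: [458.0, 195.8, 201.2]
ee_rot: [-180.0, 0.0, 117.0]
force: [0.1, 0.4, 0.2]
gripper_width: 43.8
gripper_force: 0.0
(array([-191.7,  -11.2,   31.2]), array([-0.05,  0.02,  0.2 ]))
```

Scaled: -39 mm is -0.78, -38 mm is -0.76.

```bash
echo '[-0.76,-0.04,0,0,0,0,-0.76,-0.04,0,0,0,0,-0.76,-0.04,0,0,0,0,-0.76,-0.04,0.2,0,0,0,-0.78,-0.04,0.2,0,0,0,0,-0.02,0.2,0,0,0,0,0,0,0,0,0,0,0,0,0,0,0]' > path.dat && python3 drive.py path.dat; python3 -c "
from h import *
print(tool((535,19.9,72),116.8))"
```

```text
time_s: 26.6
ee_pos: [533.2, 21.6, 171.5]
ee_rot: [-179.9, -0.1, 116.8]
force: [0.0, 0.2, -0.1]
gripper_width: 44.1
gripper_force: 0.0
(array([-2.4,  0.9, 99.5]), array([-0.05, -0.05, -0.  ]))
```

Scaled: 30 mm is 0.6, 25 mm is 0.5.

```bash
echo '[-0.03,0.01,0.4,0,0,0,0,0,0.6,0,0,0,0,0,0.5,0,0,0,0,0,0.3,0,0,0,0,0,0.18,0,0,0,0,0,0,0,0,0]' > path.dat && python3 drive.py path.dat; echo '[0,0,0,0,0,0,0,0,0,0,0,0,0,0,0,0,0,0,0,0,0,0,0,0,0,0,0,0,0,0,0,0,0,0,0,0,0,0,0,0,0,0,0,0,0,0,0,0]' > path.dat && python3 drive.py path.dat 0 40; echo '[0,0,-0.4,0,0,0,0,0,-0.6,0,0,0,0,0,-0.6,0,0,0,0,0,-0.6,0,0,0,0,0,-0.2,0,0,0,0,0,0,0,0,0]' > path.dat && python3 drive.py path.dat; python3 -c "
from h import *
print(tool((440,425,190)))"
```

```text
time_s: 27.2
ee_pos: [534.1, 21.3, 72.4]
ee_rot: [-179.9, -0.0, 116.9]
force: [0.7, 0.0, -0.4]
gripper_width: 43.9
gripper_force: 0.0
time_s: 28.0
ee_pos: [534.6, 20.5, 73.2]
ee_rot: [180.0, 0.0, 116.8]
force: [-0.8, 0.4, 3.4]
gripper_width: 7.8
gripper_force: 40.0
time_s: 28.6
ee_pos: [535.2, 20.5, 193.7]
ee_rot: [179.9, 0.1, 116.8]
force: [-0.1, 0.4, -2.4]
gripper_width: 7.6
gripper_force: 40.0
(array([403.9,  97.6,   3.5]), None)
```

Scaled: 45 mm is 0.9, 44 mm is 0.88.

```bash
echo '[0.88,0.22,0,0,0,0,0.88,0.22,0,0,0,0,0.9,0.22,0,0,0,0,0.9,0.22,0,0,0,0,0.9,0.22,0,0,0,0,0.9,0.22,0,0,0,0,0.9,0.22,0,0,0,0,0.9,0.22,0,0,0,0]' > path.dat && python3 drive.py path.dat; echo '[0.9,0.2,0,0,0,0,0,0,0,0,0,0,0,0,0,0,0,0]' > path.dat && python3 drive.py path.dat; python3 -c "
from h import *
print(tool((440,425,48)))"
```

```text
time_s: 29.4
ee_pos: [449.8, 380.7, 190.2]
ee_rot: [-179.8, 0.1, 116.8]
force: [0.9, -0.8, -0.9]
gripper_width: 7.8
gripper_force: 40.0
time_s: 29.7
ee_pos: [438.8, 424.3, 190.1]
ee_rot: [-179.7, 0.1, 117.0]
force: [-0.3, -1.1, -2.5]
gripper_width: 7.8
gripper_force: 40.0
(array([  0.4,   2. , 142.1]), None)
```

Scaled: 40 mm is 0.8, 35 mm is 0.7.

```bash
echo '[0,0,0.8,0,0,0,0,0,0.8,0,0,0,0,0,0.7,0,0,0,0,0,0.34,0,0,0,0,0,0.14,0,0,0,0,0,0.06,0,0,0,0,0,0.02,0,0,0,0,0,0,0,0,0]' > path.dat && python3 drive.py path.dat;  echo '[0,0,0,0,0,0,0,0,0,0,0,0,0,0,0,0,0,0,0,0,0,0,0,0,0,0,0,0,0,0]' > path.dat && python3 drive.py path.dat 36; echo '[0,0,-0.4,0,0,0,0,0,-0.7,0,0,0,0,0,-0.8,0,0,0,0,0,-0.8,0,0,0,0,0,-0.4,0,0,0,0,0,0,0,0,0]' > path.dat && python3 drive.py path.dat; python3 -c "
from h import *
print(tool((640,7.8,200),54.6))"
```

```text
time_s: 30.5
ee_pos: [440.8, 424.6, 51.0]
ee_rot: [179.9, -0.0, 116.8]
force: [0.9, -0.3, -1.4]
gripper_width: 8.1
gripper_force: 40.0
time_s: 31.0
ee_pos: [440.1, 424.5, 50.2]
ee_rot: [180.0, -0.0, 116.8]
force: [1.8, 0.3, 0.0]
gripper_width: 36.2
gripper_force: 0.0
time_s: 31.6
ee_pos: [441.5, 425.7, 208.8]
ee_rot: [179.6, -0.1, 116.8]
force: [-0.2, -0.4, -0.7]
gripper_width: 36.2
gripper_force: 0.0
(array([-462.5,  -11.6,    7.7]), array([ 0.32, -0.35, 62.23]))
```

```bash
echo '[-0.84,-0.02,0,0,0,0,-0.84,-0.02,0,0,0,0,-0.84,-0.02,0,0,0,0,-0.84,-0.02,0,0,0,0,-0.84,-0.02,0,0,0,0,-0.84,-0.02,0,0,0,0,-0.84,-0.02,0,0,0,0,-0.84,-0.02,0,0,0,0]' > path.dat && python3 drive.py path.dat; echo '[-0.84,-0.02,0,0,0,0,-0.84,-0.02,0,0,0,0,-0.84,-0.02,0,0,0,0,0,0,0,0,0,8,0,0,0,0,0,8,0,0,0,0,0,8,0,0,0,0,0,8,0,0,0,0,0,8]' > path.dat && python3 drive.py path.dat; echo '[0,0,0,0,0,8,0,0,0,0,0,8,0,0,0,0,0,6,0,0,0,0,0,0,0,0,0,0,0,0]' > path.dat && python3 drive.py path.dat;  python3 - <<'E'
from h import *
print(tool((640,7.8,120),54.7))
a=env.grab_frame("top")
cv2.imwrite("pics/c5.png",cv2.resize(a[160:330,70:240],(500,500)))
E
```

```text
time_s: 32.4
ee_pos: [584.3, 119.2, 203.0]
ee_rot: [-179.8, -0.1, 116.8]
force: [0.5, -0.2, 0.2]
gripper_width: 35.7
gripper_force: 0.0
time_s: 33.2
ee_pos: [638.0, 7.1, 202.7]
ee_rot: [-179.8, 0.0, 76.5]
force: [-0.0, 0.1, 0.2]
gripper_width: 36.0
gripper_force: 0.0
time_s: 33.7
ee_pos: [638.3, 7.1, 203.6]
ee_rot: [-179.9, 0.1, 55.0]
force: [-0.7, -0.1, 0.2]
gripper_width: 36.1
gripper_force: 0.0
(array([ 1.6,  1.2, 83.6]), array([-0.11,  0.07,  0.27]))
```

View pics/c5.png

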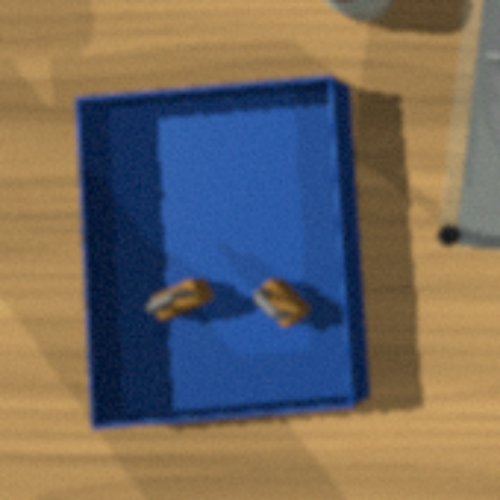

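Both brass locks stand in the tote, at crop (180,300) and (280,302), with room left toward the top. Next I'll close the carousel.

The rows are not in the units I measure in: shifts go in shares of 50 mm. I convert before sending: 6 mm is 0.12, 30 mm is 0.6.

```bash
echo '[0.032,0.024,0.5,0,0,0.3,0,0,0.6,0,0,0,0,0,0.44,0,0,0,0,0,0.12,0,0,0,0,0,0,0,0,0,0,0,0,0,0,0]' > path.dat && python3 drive.py path.dat; echo '[0,0,0,0,0,0,0,0,0,0,0,0,0,0,0,0,0,0,0,0,0,0,0,0,0,0,0,0,0,0,0,0,0,0,0,0,0,0,0,0,0,0]' > path.dat && python3 drive.py path.dat 0 25; echo '[0,0,0,0,0,3,0,0,0,0,0,6,0,0,0,0,0,7,0,0,0,0,0,7,0,0,0,0,0,7,0,0,0,0,0,7,0,0,0,0,0,7,0,0,0,0,0,7]' > path.dat && python3 drive.py path.dat; echo '[0,0,0,0,0,6,0,0,0,0,0,3,0,0,0,0,0,0,0,0,0,0,0,0]' > path.dat && python3 drive.py path.dat; python3 -c "
from h import *
print(tool((640,7.8,120),-5.3))"
```

```text
time_s: 34.35
ee_pos: [641.6, 7.8, 123.1]
ee_rot: [179.9, -0.1, 54.6]
force: [0.3, -0.8, 0.4]
gripper_width: 36.1
gripper_force: 0.0
time_s: 35.05
ee_pos: [639.1, 9.2, 122.8]
ee_rot: [-179.8, -0.0, 54.5]
force: [-5.1, 3.9, 4.6]
gripper_width: 13.0
gripper_force: 25.0
time_s: 35.85
ee_pos: [639.1, 9.2, 122.8]
ee_rot: [-179.9, 0.1, 3.3]
force: [-5.6, 4.6, 4.8]
gripper_width: 12.9
gripper_force: 25.0
time_s: 36.25
ee_pos: [639.1, 9.2, 122.8]
ee_rot: [-179.9, 0.2, -5.5]
force: [-5.2, 3.3, 4.3]
gripper_width: 12.9
gripper_force: 25.0
(array([1. , 1.3, 2.8]), array([-0.12,  0.17, -0.17]))
```

Scaled: -20 mm is -0.4, -30 mm is -0.6.

```bash
echo '[0,0,0,0,0,0,0,0,0,0,0,0,0,0,0,0,0,0,0,0,-0.6,0,0,0,0,0,-0.6,0,0,0,0,0,-0.4,0,0,0,0,0,0,0,0,0]' > path.dat && python3 drive.py path.dat 60; echo '[-0.66,-0.58,0,0,0,0,-0.66,-0.58,0,0,0,0,-0.66,-0.58,0,0,0,0,-0.66,-0.58,0,0,0,0,-0.66,-0.58,0,0,0,0,-0.66,-0.58,0,0,0,0,0,0,0,0,0,0]' > path.dat && python3 drive.py path.dat; python3 v.py 6; python3 - <<'E'
from h import *
a=env.grab_frame("top"); cv2.imwrite("pics/top7.png",a)
h=cv2.cvtColor(a,cv2.COLOR_BGR2HSV)
# key masks in the tray: dark on steel
for n,c,p in blobs(a,(0,0,0),(180,255,70),(384,166,464,310),40)[:6]:
    r=cv2.minAreaRect(p.astype(np.float32)); print("key",n,c.round(1),ray("top",*c,18).round(1),r[1],[ray("top",*q,18)[:2].round(1) for q in cv2.boxPoints(r)])
cv2.imwrite("pics/c7.png",cv2.resize(a[155:320,375:475],None,fx=3.5,fy=3.5,interpolation=cv2.INTER_CUBIC))
E
```

```text
time_s: 36.95
ee_pos: [642.8, 7.5, 205.3]
ee_rot: [-180.0, -0.4, -5.5]
force: [-0.2, 0.3, 0.0]
gripper_width: 59.5
gripper_force: 0.0
time_s: 37.65
ee_pos: [456.2, 202.1, 200.7]
ee_rot: [180.0, 0.2, -5.2]
force: [0.8, -0.1, 0.2]
gripper_width: 59.7
gripper_force: 0.0
yellow 986 [527.8  20.1  90. ] [array([492.9,  60.2]), array([570.7,  52.7]), array([563.4, -20.9]), array([485.7, -12.9])]
stroke [620.51646423  10.62646184 150.        ]
brass 20 [304.5 229. ] [526.8 -16.5  64. ] [array([504.9, -12.9]), array([549. , -17.6]), array([548.7, -20.1]), array([504.7, -15.3])]
brass 13 [280.53846154 242.76923077] [492.6  42.2  64. ] [array([492. ,  55.8]), array([494.4,  55.8]), array([494.6,  28.8]), array([492.2,  28.8])]
brass 12 [301.83333333 243.41666667] [491.4 -10.   64. ] [array([487.5,  -3.1]), array([499.8, -12.9]), array([496. , -17.7]), array([483.7,  -7.9])]
key 245 [416.7 278.8] [ 403.2 -304.5   18. ] (24.349536895751953, 16.127614974975586) [array([ 424.1, -276.5]), array([ 437.3, -315.7]), array([ 379.1, -334. ]), array([ 366.1, -295. ])]
key 230 [408.8 197.5] [ 611.6 -288.4   18. ] (20.0, 14.0) [array([ 638.9, -271.2]), array([ 639.1, -307.5]), array([ 587. , -306.5]), array([ 586.7, -270.4])]
key 66 [387.  287.9] [ 379.9 -228.8   18. ] (33.991214752197266, 2.6607601642608643) [array([ 422. , -222.6]), array([ 422.5, -229.3]), array([ 337.3, -233.9]), array([ 336.8, -227.1])]
key 43 [423.1 306.7] [ 333.5 -319.4   18. ] (10.0, 17.0) [array([ 352.6, -296.7]), array([ 352.9, -339.8]), array([ 327.9, -339.2]), array([ 327.6, -296.3])]
```

View pics/c6.png

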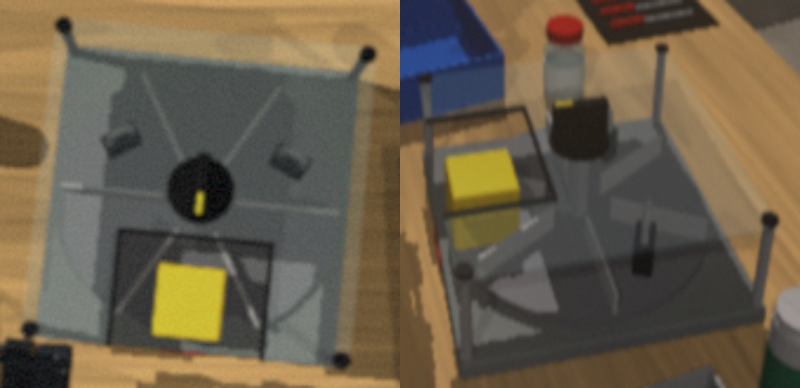

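View pics/c7.png

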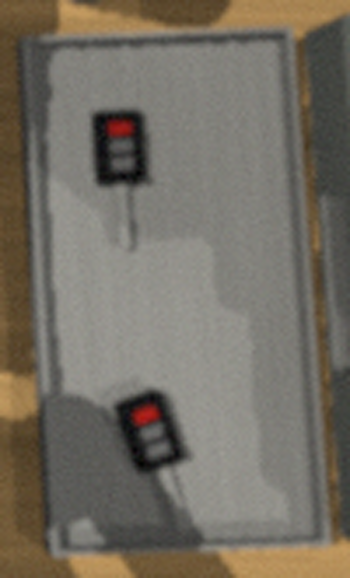

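The yellow block sits squarely in the window, with edges at −5.5° against about −5.3° for the plate, and both black locks remain in their bays. Two keys lie in the tray, with head centres near (612,−289) and (402,−305). Next I'll fetch the far key.

Scaled: 43 mm is 0.86, 18 mm is 0.36.

```bash
echo '[0.36,0.86,0,0,0,0,0.36,0.86,0,0,0,0,0.36,0.86,0,0,0,0,0.36,0.86,0,0,0,0,0.36,0.86,0,0,0,0,0.36,0.86,0,0,0,0,0.36,0.86,0,0,0,0,0.36,0.86,0,0,0,0]' > path.dat && python3 drive.py path.dat 70; echo '[0.36,0.86,0,0,0,0,0.36,0.86,0,0,0,0,0.36,0.86,0,0,0,-4,0,0,0,0,0,-4.5,0,0,0,0,0,0,0,0,0,0,0,0]' > path.dat && python3 drive.py path.dat; python3 - <<'E'
from h import *
print(tool((612.5,-288.7,60),3))
b=env.grab_frame("top")
for n,c,p in blobs(b,(0,0,0),(180,255,70),(384,166,464,310),100)[:6]: print(n,c)
E
```

```text
time_s: 38.6
ee_pos: [571.1, -160.4, 201.1]
ee_rot: [180.0, 0.0, -5.6]
force: [1.0, -0.0, -0.4]
gripper_width: 70.0
gripper_force: 0.0
time_s: 39.2
ee_pos: [611.7, -290.9, 201.0]
ee_rot: [-180.0, 0.1, 2.9]
force: [0.2, 0.0, 0.6]
gripper_width: 69.9
gripper_force: 0.0
(array([  1.1,  -2. , 141. ]), array([-0.05,  0.07, -0.15]))
1536 [427.91666667 184.85091146]
559 [452.60822898 288.80858676]
231 [456.58008658 243.12121212]
216 [417.36574074 278.11111111]
190 [458.8        175.12105263]
```

```bash
echo '[0.01,-0.02,0.8,0,0,0,0,0,0.9,0,0,0,0,0,0.9,0,0,0,0,0,0.7,0,0,0,0,0,0.36,0,0,0,0,0,0.18,0,0,0,0,0,0,0,0,0]' > path.dat && python3 drive.py path.dat; echo '[0,0,0,0,0,0,0,0,0,0,0,0,0,0,0,0,0,0,0,0,0,0,0,0,0,0,0,0,0,0,0,0,0,0,0,0,0,0,0,0,0,0,0,0,0,0,0,0]' > path.dat && python3 drive.py path.dat 0 30
```

```text
time_s: 39.95
ee_pos: [612.3, -288.0, 9.2]
ee_rot: [-179.9, 0.1, 3.1]
force: [0.5, 0.5, 0.5]
gripper_width: 70.1
gripper_force: 0.0
time_s: 40.75
ee_pos: [613.0, -289.0, 10.6]
ee_rot: [180.0, -0.0, 3.0]
force: [-0.9, 1.0, 5.0]
gripper_width: 35.4
gripper_force: 30.0
```

Scaled: -20 mm is -0.4, -45 mm is -0.9.

```bash
echo '[0,0,-0.4,0,0,0,0,0,-0.8,0,0,0,0,0,-0.9,0,0,0,0,0,-0.9,0,0,0,0,0,-0.8,0,0,0,0,0,0,0,0,0]' > path.dat && python3 drive.py path.dat; echo '[-0.014,-0.84,0,0,0,0,-0.014,-0.84,0,0,0,0,-0.014,-0.84,0,0,0,0,-0.014,-0.84,0,0,0,0,-0.014,-0.84,0,0,0,0,-0.014,-0.84,0,0,0,0,-0.014,-0.84,0,0,0,0,-0.014,-0.84,0,0,0,0]' > path.dat && python3 drive.py path.dat;echo '[-0.014,-0.84,0,0,0,0,-0.014,-0.84,0,0,0,0,-0.014,-0.84,0,0,0,0,-0.014,-0.84,0,0,0,0,-0.014,-0.84,0,0,0,0,-0.014,-0.84,0,0,0,0,-0.014,-0.84,0,0,0,0,0,0,0,0,0,0]' > path.dat && python3 drive.py path.dat; python3 -c "
from h import *
print(tool((570,345,12),3),env.state()['qpos'])"
```

```text
time_s: 41.35
ee_pos: [615.7, -290.3, 206.7]
ee_rot: [179.6, -0.6, 3.0]
force: [-0.2, -0.0, -0.0]
gripper_width: 35.6
gripper_force: 30.0
time_s: 42.15
ee_pos: [588.3, 48.0, 198.4]
ee_rot: [-180.0, 0.1, 3.0]
force: [0.7, -0.2, -0.1]
gripper_width: 35.6
gripper_force: 30.0
time_s: 42.95
ee_pos: [567.4, 344.6, 197.6]
ee_rot: [-179.9, 0.1, 3.3]
force: [-0.0, -1.4, -0.3]
gripper_width: 35.4
gripper_force: 30.0
(array([  3.1,  -0. , 185.6]), array([-0.07,  0.14,  0.33])) [ 30.21030001  26.99920294  78.30296726   0.13476317  74.78789742
 116.84907712]
```

```bash
echo '[0.02,0,0.8,0,0,0,0,0,0.9,0,0,0,0,0,0.9,0,0,0,0,0,0.7,0,0,0,0,0,0.28,0,0,0,0,0,0.12,0,0,0,0,0,0,0,0,0,0,0,0,0,0,0]' > path.dat && python3 drive.py path.dat; echo '[0,0,0,0,0,0,0,0,0,0,0,0,0,0,0,0,0,0,0,0,0,0,0,0]' > path.dat && python3 drive.py path.dat 54;echo '[0,0,-0.4,0,0,0,0,0,-0.8,0,0,0,0,0,-0.9,0,0,0,0,0,-0.9,0,0,0,0,0,-0.8,0,0,0,0,0,0,0,0,0]' > path.dat && python3 drive.py path.dat; echo '[0,0.84,0,0,0,0,0,0.84,0,0,0,0,0,0.84,0,0,0,0,0,0.84,0,0,0,0,0,0,0,0,0,0]' > path.dat && python3 drive.py path.dat; python3 - <<'E'
from h import *
a=env.grab_frame("top")
cv2.imwrite("pics/c8.png",cv2.resize(np.hstack([a[160:330,85:225],a[160:330,370:480]]),(735,500)))
for n,c,p in blobs(a,(0,0,0),(180,255,70),(384,166,464,310),100)[:6]:
    r=cv2.minAreaRect(p.astype(np.float32)); e=cv2.boxPoints(r); print("key",n,c.round(1),ray("top",*r[0],18).round(1),[ray("top",*q,18)[:2].round(1) for q in e])
print(tool((402,-305,200),17.5))
E
```

```text
time_s: 43.75
ee_pos: [571.2, 340.4, 16.9]
ee_rot: [-179.9, -0.2, 3.0]
force: [0.2, -0.0, -1.3]
gripper_width: 35.9
gripper_force: 30.0
time_s: 44.15
ee_pos: [570.0, 339.9, 15.5]
ee_rot: [-180.0, -0.0, 3.0]
force: [0.2, -0.6, 1.1]
gripper_width: 53.7
gripper_force: 0.0
time_s: 44.75
ee_pos: [572.8, 341.5, 212.5]
ee_rot: [-179.6, -0.7, 3.0]
force: [-0.2, 0.8, -0.2]
gripper_width: 54.1
gripper_force: 0.0
time_s: 45.25
ee_pos: [578.5, 167.3, 204.6]
ee_rot: [179.9, 0.1, 2.8]
force: [-0.1, 0.6, -0.2]
gripper_width: 53.9
gripper_force: 0.0
key 253 [417.6 277.8] [ 407.2 -306.1   18. ] [array([ 428.6, -280.1]), array([ 440.3, -314.8]), array([ 385.9, -331.9]), array([ 374.3, -297.4])]
key 109 [385.5 262. ] [ 448.9 -225.5   18. ] [array([ 531.8, -218.4]), array([ 532.2, -223.9]), array([ 367.2, -232.4]), array([ 366.8, -227. ])]
(array([-199.7,  465.4,    4.9]), array([ 1.000e-02,  5.000e-02, -1.468e+01]))
```

View pics/c8.png

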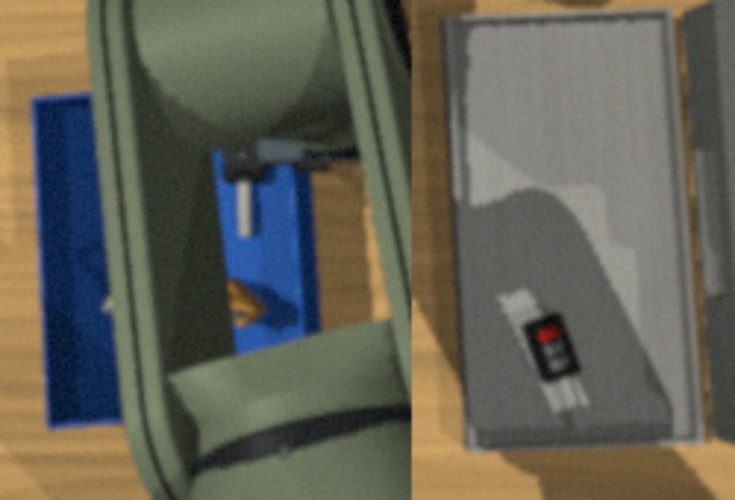

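The first key lies in the tote, with its blade at (245,205) in the crop. The second key is still in the tray; its head centre is (407,−306) and its axis 17.5°.

```bash
echo '[-0.36,0.846,0,0,0,0,-0.36,0.846,0,0,0,0,-0.36,0.846,0,0,0,0,-0.36,0.846,0,0,0,0,-0.36,0.846,0,0,0,0,-0.36,0.846,0,0,0,0,-0.36,0.846,0,0,0,0,-0.36,0.846,0,0,0,0]' > path.dat && python3 drive.py path.dat 70; echo '[-0.36,0.846,0,0,0,0,-0.36,0.846,0,0,0,0,-0.32,0.846,0,0,0,0,0,0,0,0,0,-7.5,0,0,0,0,0,-7,0,0,0,0,0,0,0,0,0,0,0,0]' > path.dat && python3 drive.py path.dat; python3 -c "
from h import *
print(tool((406.5,-306,9),17.4))"
```

```text
time_s: 46.1
ee_pos: [452.6, -174.1, 204.8]
ee_rot: [-180.0, -0.0, 3.1]
force: [0.4, 0.2, -1.0]
gripper_width: 70.1
gripper_force: 0.0
time_s: 46.8
ee_pos: [408.2, -302.4, 204.7]
ee_rot: [-180.0, -0.0, 17.5]
force: [-0.5, -0.2, 0.4]
gripper_width: 70.2
gripper_force: 0.0
(array([ -2.7,   3. , 195.7]), array([-0.03, -0.  ,  0.05]))
```

Scaled: 45 mm is 0.9, 40 mm is 0.8.

```bash
echo '[-0.04,0.06,0.8,0,0,0,0,0,0.9,0,0,0,0,0,0.9,0,0,0,0,0,0.7,0,0,0,0,0,0.4,0,0,0,0,0,0.2,0,0,0,0,0,0,0,0,0]' > path.dat && python3 drive.py path.dat; echo '[0,0,0,0,0,0,0,0,0,0,0,0,0,0,0,0,0,0,0,0,0,0,0,0,0,0,0,0,0,0,0,0,0,0,0,0,0,0,0,0,0,0,0,0,0,0,0,0]' > path.dat && python3 drive.py path.dat 0 30;  echo '[0,0,-0.4,0,0,0,0,0,-0.8,0,0,0,0,0,-0.9,0,0,0,0,0,-0.9,0,0,0,0,0,-0.8,0,0,0,0,0,0,0,0,0]' > path.dat && python3 drive.py path.dat; python3 -c "
from h import *
print(tool((565,425,205),17.4))"
```

```text
time_s: 47.5
ee_pos: [406.6, -305.7, 8.9]
ee_rot: [-179.9, 0.1, 17.5]
force: [0.3, 0.6, 0.0]
gripper_width: 69.9
gripper_force: 0.0
time_s: 48.3
ee_pos: [407.0, -306.7, 10.5]
ee_rot: [180.0, -0.0, 17.5]
force: [-0.1, 0.2, 6.4]
gripper_width: 35.7
gripper_force: 29.8
time_s: 48.9
ee_pos: [409.4, -308.6, 205.6]
ee_rot: [179.4, -0.4, 17.5]
force: [-0.0, -0.2, -0.6]
gripper_width: 35.8
gripper_force: 29.8
(array([ 369.4, -652.6,   -3.4]), array([ 0.57, -0.4 ,  0.13]))
```

Scaled: -40.8 mm is -0.816, 23 mm is 0.46.

```bash
echo '[0.46,-0.816,0,0,0,0,0.46,-0.816,0,0,0,0,0.46,-0.816,0,0,0,0,0.46,-0.816,0,0,0,0,0.46,-0.816,0,0,0,0,0.46,-0.816,0,0,0,0,0.46,-0.816,0,0,0,0,0.46,-0.816,0,0,0,0]' > path.dat && python3 drive.py path.dat;echo '[0.46,-0.816,0,0,0,0,0.46,-0.816,0,0,0,0,0.46,-0.816,0,0,0,0,0.46,-0.816,0,0,0,0,0.46,-0.816,0,0,0,0,0.46,-0.816,0,0,0,0,0.46,-0.816,0,0,0,0,0.46,-0.816,0,0,0,0]' > path.dat && python3 drive.py path.dat; echo '[0,0,0,0,0,0,0,0,0,0,0,0]' > path.dat && python3 drive.py path.dat; python3 -c "
from h import *
print(tool((565,425,12),17.4))"
```

```text
time_s: 49.7
ee_pos: [483.2, 62.1, 198.8]
ee_rot: [-180.0, 0.1, 17.5]
force: [1.4, -1.1, -0.5]
gripper_width: 36.0
gripper_force: 29.8
time_s: 50.5
ee_pos: [560.5, 428.4, 198.2]
ee_rot: [179.9, 0.1, 17.5]
force: [0.5, 0.2, 0.2]
gripper_width: 35.5
gripper_force: 29.8
time_s: 50.7
ee_pos: [560.2, 427.3, 197.4]
ee_rot: [179.9, 0.2, 17.6]
force: [-0.6, -0.6, -1.4]
gripper_width: 35.8
gripper_force: 29.8
(array([  4.6,   3.3, 185.4]), array([0.09, 0.2 , 0.23]))
```

```bash
echo '[0.08,0.06,0.8,0,0,0,0,0,0.9,0,0,0,0,0,0.9,0,0,0,0,0,0.7,0,0,0,0,0,0.28,0,0,0,0,0,0.08,0,0,0,0,0,0,0,0,0,0,0,0,0,0,0]' > path.dat && python3 drive.py path.dat; echo '[0,0,0,0,0,0,0,0,0,0,0,0,0,0,0,0,0,0,0,0,0,0,0,0]' > path.dat && python3 drive.py path.dat 54;echo '[0,0,-0.4,0,0,0,0,0,-0.8,0,0,0,0,0,-0.9,0,0,0,0,0,-0.9,0,0,0,0,0,-0.8,0,0,0,0,0,0,0,0,0]' > path.dat && python3 drive.py path.dat; echo '[-0.1,0.9,0,0,0,0,-0.1,0.9,0,0,0,0,-0.1,0.9,0,0,0,0,-0.1,0.9,0,0,0,0,-0.1,0.9,0,0,0,0,-0.1,0.9,0,0,0,0,-0.1,0.9,0,0,0,0,-0.1,0.9,0,0,0,0]' > path.dat && python3 drive.py path.dat;echo '[-0.1,0.9,0,0,0,0,0,0,0,0,0,0,0,0,0,0,0,0]' > path.dat && python3 drive.py path.dat; python3 - <<'E'
from h import *
a=env.grab_frame("top")
cv2.imwrite("pics/c9.png",cv2.resize(a,(800,600)))
E
```

```text
time_s: 51.5
ee_pos: [567.0, 425.9, 19.5]
ee_rot: [-179.9, -0.2, 17.5]
force: [-0.1, 0.4, -0.6]
gripper_width: 35.8
gripper_force: 29.8
time_s: 51.9
ee_pos: [565.7, 425.4, 17.4]
ee_rot: [-180.0, -0.0, 17.5]
force: [-0.0, -0.2, 1.0]
gripper_width: 54.2
gripper_force: 0.0
time_s: 52.5
ee_pos: [568.2, 427.2, 215.0]
ee_rot: [-179.7, -0.8, 17.5]
force: [0.2, 0.4, 1.2]
gripper_width: 54.4
gripper_force: 0.0
time_s: 53.3
ee_pos: [635.7, 68.1, 206.3]
ee_rot: [-180.0, 0.0, 17.5]
force: [0.4, 0.9, 0.7]
gripper_width: 53.9
gripper_force: 0.0
time_s: 53.6
ee_pos: [644.5, 24.6, 206.2]
ee_rot: [-179.9, 0.1, 17.4]
force: [0.3, -0.7, 0.5]
gripper_width: 53.9
gripper_force: 0.0
```

View pics/c9.png

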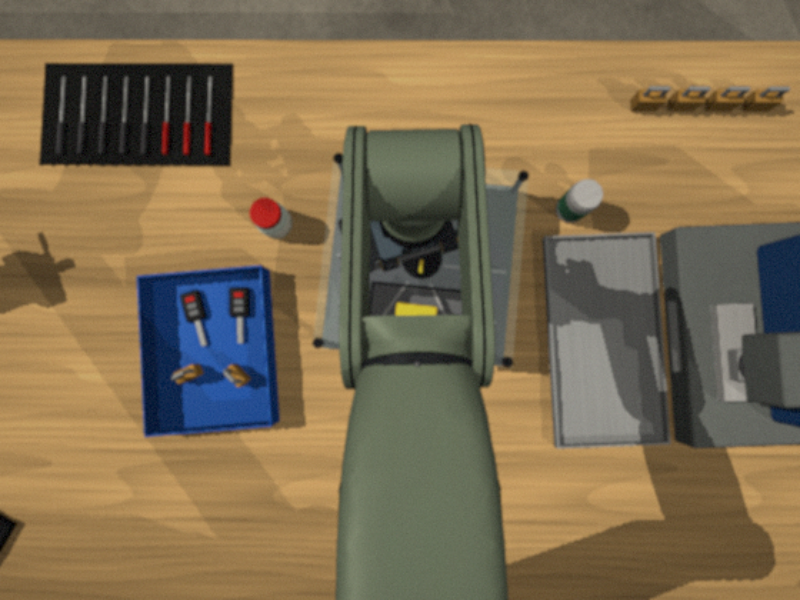

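The tote holds both brass locks, at (187,374) and (236,376), and both keys, at (193,305) and (239,300). The catch tray is empty, the yellow block is in the window, and the jar and can look unmoved.

Scaled: -20 mm is -0.4.

```bash
echo '[0,0,-0.4,0,0,0,0,0,0,0,0,0,0,0,0,0,0,0]' > path.dat && python3 drive.py path.dat; python3 -c "
from workcell import env
print(env.job_done())"
```

```text
time_s: 53.95
ee_pos: [644.6, 26.9, 227.0]
ee_rot: [-180.0, -0.0, 17.6]
force: [-0.2, -0.0, -0.7]
gripper_width: 54.0
gripper_force: 0.0
the job is handed in; nothing more can be done
None
```

The job is handed in, at about 54 s on the robot's clock: both brass padlocks went into the tote, the yellow block was then turned square in the window, and both keys were collected after that; the black padlocks stayed in the carousel and the jar and can were left alone.

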